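# Drop the used vial into the lever bin and ease the lid shut

## Task

Press the red lever of the bench waste bin all the way down with the fingertips so that the linked lid opens fully, and hold it there until the used vial has rolled off the chute into the bin. Then let the lever up slowly, so that the lid eases down and closes without slamming, and move clear. Do not touch the lid or the vial, and leave the bottle, the beaker and the tube rack where they stand.

Things in the scene. Friction and masses are not known exactly. Their poses are not given: they have to be found in the camera images.
- bin: Fixed teal open waste bin, 200 (x) by 180 (y) by 200 (z) mm, walls 4 mm. Origin: centre of its underside, on the table. Its x axis points from the lever side (front) to the lid hinge. A grey chute, bin x -80 to 0 mm, leaves a notch in its -y wall and slopes up 15 degrees outward to y = -202 mm, its rims up to 196 mm high. Linkage rods run beside its +y wall. Only the lever sticks out in front.
- lever (a joint): Press lever, hinged across the bin at bin x = -112 mm, 100 mm high. rad: 0 = up (rest, lid closed), 0.56 = fully down on its stop (lid fully open). Rigidly linked to the lid: lid angle = 1.52 x lever angle. The weight of the lid and a spring push it back up: pressing mid-paddle takes about 4 to 8 N. Let go, it springs up and the lid slams.
- lever_pad (a point): Middle of the top face of the red paddle of the lever, 42 (bin x) by 48 (bin y) by 10 mm, moving with it. At rest at bin x = -211 mm, y = 0, 135 mm above the table, the paddle sloping up outward by 0.28 rad; fully pressed at 77 mm, bin x = -215 mm, sloping down outward by 0.28 rad. So the travel is 58 mm almost straight down.
- lid (a joint): White lid with a yellow panel, 205 by 186 mm, about 0.3 kg, hinged on the +x rim of the bin at 203 mm height, opening upward. rad: 0 = closed, 0.85 = fully open. It carries a gate plate that holds the vial back while closed. Moved with the lever only. A closing that takes 2 s or more, at an even pace, is gentle.
- lid_lip (a point): Middle of the lid's front edge, top side; 205 mm from the hinge, 209 mm above the table when closed.
- vial: Loose used vial, a lilac cylinder with an orange cap, 28 mm in diameter, 62 mm long, about 40 g. Origin at its centre; its own x axis is its length. It lies on the chute, parallel to the bin's x axis, against the lid's gate, and rolls into the bin by itself when the lid opens.
- bottle: Bystander: loose white bottle with an orange cap, 64 mm in diameter, 130 mm high, origin at the centre of its underside.
- beaker: Bystander: loose yellow beaker, 90 mm in diameter at the rim, 110 mm high, origin at the centre of its underside.
- rack: Bystander: loose red tube rack, 70 by 50 mm, 57 mm high, with six tubes, origin at the centre of its underside.
Not all that is in view belongs to the job. There is more than one size of the vial; the one meant has the size given above.

How it is judged:
On the way, in this order (a step that is already met when the one before it is completed fails the run):
1. the fingers hold the lever down, the lid is fully open and the vial has dropped into the bin (value of joint lid above 0.75 rad and contact force between the fingers and lever above 0.5 N and z of vial in the frame of bin below 0.06 m and y of vial in the frame of bin above -0.09 m), for 0.3 s.
2. the lid has been let down and is closed (value of joint lid below 0.04 rad), for 0.2 s.
At the end, for the whole second after the job is handed in: The vial lies on the floor of the bin (centre less than 60 mm above the underside of the bin and within its walls), the lid is closed (below 0.04 rad) and the lever is back up (below 0.03 rad) (value of joint lid below 0.04 rad and value of joint lever below 0.03 rad and z of vial in the frame of bin below 0.06 m and x of vial in the frame of bin between -0.1 and 0.1 m and y of vial in the frame of bin between -0.09 and 0.09 m); the robot touches nothing.
It fails at once if the lid slams: it closes faster than 1.6 rad/s within the last 0.25 rad (value of joint lid below 0.25 rad and velocity of joint lid below -1.6 rad/s).
It fails at once if the robot touches the lid (contact force between any of the fingers, the arm and lid above 0.5 N).
It fails at once if the robot touches the vial (contact force between any of the fingers, the arm and vial above 0.3 N).
It fails at once if the bottle, beaker or rack is moved by more than 20 mm or lifted (distance of any of bottle, beaker, rack from where it was at the start of the episode above 0.02 m).
It also fails if it takes over 38 s, if anything falls off the work surface, if the arm or the gripper's body presses on something with over 40 N, if the wrist force passes 120 N, or if a joint passes its speed limit or range.

## Robot

A 6-joint arm with a two-finger parallel gripper is mounted at the origin on the work surface. World frame = base frame: x ahead of the robot, y to its left, z up, the work surface at z = 0. Lengths are in m, angles in rad, forces in N, time in s.
With the tool pointing down it reaches from about 0.375 to 0.75 m from the base axis. Payload 9 kg.
Tool frame: the origin (TCP) lies at the very end of the fingers, on their centre line; the grasp point (between the pads) lies 19 mm behind it (ctrl.tcp_to_grasp is the distance from the TCP to the grasp point, in m); z points along the fingers, y is the line along which they close (so a half turn about z gives the same grasp; the last joint's range is limited). The gripper opens to 85 mm and grips with 20 to 120 N. Pads are 22 mm wide; open, the fingers measure 114 mm over their backs; the gripper's body (76 mm by 85 mm) begins 54 mm behind the grasp point. The pads swing forward as they close: fully open they stand 13 mm farther back than shut.
Start: joints at [-1.545, 0.104, 0.097, 1.564, 0, 1.353], TCP at [0.145, -0.582, 0.231] pointing down, gripper open.
Joint ranges: [-2.99, 2.99], [-0.84, 1.86], [-1.1, 1.16], [-1.84, 2.11], [-1.51, 1.56], [-3.14, 3.14]. Speed limits (rad/s): [2.22, 2.22, 2.57, 3.14, 3.14, 3.14].

## Interface

Orientations are given as a 3x3 rotation matrix whose columns are the frame's x, y, z axes.
In Python, from station import ctrl, read_camera, close_job gives the robot as it stands.
- The arm moves only by the tool step_arm, never from a script. Its arguments are lists of equal length, an entry for each row: "dp": the shift along the world's x, y, z in cm, a list of three; "rotation": the turn, a rotation vector about the world's x, y, z in degrees, a list of three; "grip": the finger opening in cm, from 0 to 8.54. In form: {"dp": [[dx, dy, dz], ...], "rotation": [[ax, ay, az], ...], "grip": [grip, ...]}. A call has 1 to 12 rows; each row shifts and turns the commanded pose from where the row before left it; what a row does not reach is not made up. A row lasts 1/8 s, in which the tool goes at most 62.5 mm and 10.7 degrees, less where a joint would pass 70% of its speed; a pose out of reach is approached as far as the arm can. A call is refused whole if a number of a shift passes 6.25 or a number of a turn 10.7, either way. A call with a gripper value outside its range is refused whole. The fingers move at their own pace and stop on an object; "squeeze" is the grip in N (left out, the last holds). Time passes only in rows, so rows that do not move let the fingers close. It gives the time, the measured TCP pose, the force, the opening and the grip force at its end, in the units of the state.
- ctrl.state(): the state, without advancing time (a new reading comes with each control period).
- read_camera(name): name is "scene" or "top" or "wrist"; returns a dict with "img" (420x560x3 uint8, red, green, blue), "depth" (420x560 float32, m along the optical axis (not along the pixel's ray), 0 where there is no reading), "K" (3x3 intrinsics, pixels), "k1" (the pictures are not rectified: a ray, as slopes to the right and down, at radius r is drawn at 1 + k1 r^2 times it, then the intrinsics apply), "R" (3x3) and "t" (3): a world point X has camera coordinates R X + t. Camera axes: x right, y down, z forward; pixel columns grow to the right and rows downward; lengths in m; the calibration is good to about 2 mm. A picture is of the moment at which its call begins.
- close_job(): hands the job in; it is judged then, once.
The state is a dict: "t": time; "joints": joint angles; "joint_vel": joint speeds; "tau": joint torques, N m; "tcp_pos": TCP position; "tcp_rot": TCP orientation; "force": force on the tool from outside, world axes, zero at the start; "ft_torque": the same for the moment, N m; "grip_width": finger opening in m; "grip_force": force on a finger pad.
Only numpy, scipy, OpenCV 4.12 (cv2) and the standard library are available. Lean on these libraries where they do the work, as an engineer would, in place of code of your own. Each camera call takes 0.05 s, during which the arm holds its last target. There are 200 camera calls.

## Working session

There is one attempt and no reset: what is moved stays moved. The work goes in short steps, Python scripts to look and compute and a tool call to move; the robot and the scene stay as the last step left them, time stands still between calls to the robot, and variables do not carry over. Pictures are saved under pics/ and viewed, at most 10 in all, crops included, and the job is handed in when it is done.

Besides the shell and the picture viewer there is one more tool, called after "Emit:" as name(argument=value, ...), one argument or row to a line, values as JSON. step_arm: Moves the arm, as the interface text tells. Its arguments: {"type":"object","properties":{"dp":{"type":"array"},"rotation":{"type":"array"},"grip":{"type":"array"},"squeeze":{"type":"number"}},"required":["dp","rotation","grip"]}

```bash
mkdir -p pics; cat > h.py <<'E'
import numpy as np, cv2
from station import ctrl, read_camera, close_job
def pts(c):
    h,w=c["depth"].shape
    u,v=np.meshgrid(np.arange(w),np.arange(h))
    D=np.array([c["k1"],0,0,0,0],float)
    n=cv2.undistortPoints(np.stack([u,v],-1).reshape(-1,1,2).astype(float),np.array(c["K"],float),D).reshape(h,w,2)
    z=c["depth"]
    P=np.dstack([n[...,0]*z,n[...,1]*z,z])
    return (P-np.array(c["t"]))@np.array(c["R"])
E
python3 - <<'E'
from h import *
for n in("scene","top"):
    c=read_camera(n); np.savez(f"{n}.npz",**c); cv2.imwrite(f"pics/{n}1.png",c["img"][...,::-1])
    P=pts(c); hsv=cv2.cvtColor(c["img"],cv2.COLOR_RGB2HSV)
    ok=c["depth"]>0
    for nm,lo,hi in(("red",(0,150,80),(8,255,255)),("red2",(172,150,80),(180,255,255)),("teal",(80,90,40),(100,255,255)),("yellow",(22,120,100),(35,255,255))):
        m=cv2.inRange(hsv,lo,hi)
        k,l,s,ce=cv2.connectedComponentsWithStats(m)
        for i in range(1,k):
            if s[i,4]>60:
                q=P[(l==i)&ok]; 
                if len(q): print(n,nm,s[i],np.median(q,0).round(3),np.percentile(q,3,0).round(3),np.percentile(q,97,0).round(3))
print(ctrl.state())
E
```

```text
scene red [224  87  27  45 448] [0.368 0.608 0.037] [0.308 0.594 0.005] [0.401 0.809 0.053]
scene red [236 174  20  17 213] [0.479 0.145 0.134] [0.459 0.126 0.126] [0.498 0.17  0.14 ]
scene red [  9 252  24  19  89] [-0.061 -0.082  0.012] [-0.1   -0.106  0.01 ] [-0.019 -0.059  0.016]
scene teal [ 280  210   84   60 2221] [0.714 0.006 0.075] [ 0.622 -0.007  0.011] [0.773 0.043 0.168]
scene yellow [292  99  22  12 187] [0.595 0.83  0.008] [0.556 0.794 0.001] [0.634 0.872 0.012]
scene yellow [249 142  30  45 921] [0.504 0.303 0.08 ] [0.465 0.29  0.011] [0.536 0.374 0.11 ]
scene yellow [ 293  157   60   35 1305] [0.676 0.1   0.212] [0.618 0.052 0.21 ] [0.731 0.152 0.214]
top red [183 169  24  25 246] [0.641 0.317 0.044] [0.613 0.294 0.028] [0.675 0.344 0.049]
top red [  0 234  22  30 155] [0.333 0.758 0.048] [0.3   0.746 0.024] [0.386 0.792 0.053]
top red [223 234  21  19 258] [0.475 0.152 0.135] [0.456 0.13  0.091] [0.494 0.174 0.141]
top red [ 29 241  46  30 200] [0.326 0.61  0.048] [0.3   0.595 0.022] [0.396 0.698 0.053]
top yellow [ 238  141   53   55 1723] [0.672 0.106 0.211] [0.616
[... 338 characters left out ...]
,  1.35306668e+00]), 'joint_vel': array([-5.11645508e-04, -1.48478238e-03, -6.63004394e-04,  5.24218120e-05,
       -1.24060809e-03, -1.18576873e-03]), 'tau': array([ 6.53601252e-03, -5.58206391e+01,  5.04720783e+01,  1.30110048e-02,
       -2.64245255e-04,  5.78738252e-06]), 'tcp_pos': array([ 0.14482443, -0.58194205,  0.2305704 ]), 'tcp_rot': array([[ 9.70421098e-01,  2.41418492e-01, -6.67948629e-05],
       [ 2.41418389e-01, -9.70420344e-01,  1.23153796e-03],
       [ 2.32496944e-04, -1.21123593e-03, -9.99999239e-01]]), 'force': array([ 0.76393947, -0.13011638,  0.08522125]), 'ft_torque': array([-0.01139383,  0.03888606,  0.05852266]), 'grip_force': 0.0, 'grip_width': 0.08541060611779815}
```

```bash
python3 - <<'E'
from h import *
a=np.load("top.npz")["img"][...,::-1][100:300,120:360]; b=np.load("scene.npz")["img"][...,::-1][80:290,180:400]
a=cv2.resize(a,(480,400),interpolation=2)
cv2.imwrite("pics/topc.png",a)
# lever paddle centre & direction to lid panel, from both views
for n in("scene","top"):
    c=dict(np.load(n+".npz")); P=pts(c); hsv=cv2.cvtColor(c["img"],cv2.COLOR_RGB2HSV)
    m=(cv2.inRange(hsv,(0,150,80),(8,255,255))>0)&(c["depth"]>0)&(abs(P[...,2]-.134)<.015)&(abs(P[...,0]-.477)<.06)
    q=P[m]; r=cv2.minAreaRect(q[:,:2].astype(np.float32)); print(n,"pad",q.mean(0),r, np.linalg.lstsq(np.c_[q[:,:2],np.ones(len(q))],q[:,2],rcond=None)[0])
    m=(cv2.inRange(hsv,(22,120,100),(35,255,255))>0)&(abs(P[...,2]-.211)<.006)
    q=P[m]; print("panel",q.mean(0),cv2.minAreaRect(q[:,:2].astype(np.float32)))
    w=(hsv[...,1]<50)&(hsv[...,2]>150)&(abs(P[...,2]-.208)<.006)|m; q=P[w]; print("lid",q.mean(0),cv2.minAreaRect(q[:,:2].astype(np.float32)))
E
```

```text
scene pad [0.47888121 0.14696619 0.1340395 ] ((0.47906914353370667, 0.1506156325340271), (0.04714234173297882, 0.039925798773765564), 77.32585144042969) [-0.25324196  0.11461097  0.23846838]
panel [0.67528672 0.10089991 0.21164896] ((0.6750429272651672, 0.10457800328731537), (0.10156301409006119, 0.12002059817314148), 77.18289947509766)
lid [0.68224833 0.09444071 0.20995556] ((0.6836090683937073, 0.10792241990566254), (0.19797003269195557, 0.21026472747325897), 76.4530258178711)
top pad [0.47547087 0.15135334 0.13485841] ((0.4765162169933319, 0.1513233631849289), (0.04645853862166405, 0.039685528725385666), 77.49762725830078) [-0.24046674  0.05428421  0.24097724]
panel [0.67209629 0.10573844 0.21092378] ((0.6731467843055725, 0.10565589368343353), (0.09905385226011276, 0.1197202131152153), 76.92647552490234)
lid [0.67774671 0.10411251 0.2092765 ] ((0.6800486445426941, 0.10467609018087387), (0.1856815665960312, 0.2051357477903366), 77.10327911376953)
```

View pics/scene1.png

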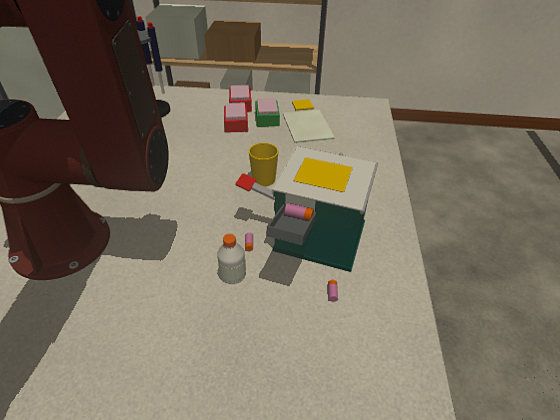

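View pics/topc.png

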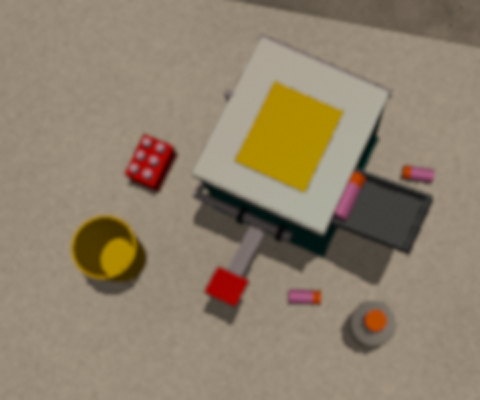

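The scene view shows the red paddle at (246,182), and in the top view it is at (233,243). Other things that could be taken for it are:
- the red boxes at scene (236,115) and (240,95)
- the rack at top (195,181)
- red patches on the robot base at scene (20,260)

The paddle is the one on the bin's grey arm. In the crop it sits at (227,286), at height 0.135 m as specified. The vial meant is the large one on the chute, crop (348,197); the two small ones are distractors.

Pad centre is about (0.477, 0.151, 0.135) and bin yaw about -13°.

Emit:
step_arm(
  dp=[
    [3.8, 3.8, 0.5],
    [3.8, 3.8, 0.5],
    [3.8, 3.8, 0.5],
    [3.8, 3.8, 0.5],
    [3.8, 3.8, 0.5],
    [3.8, 3.8, 0.5],
    [3.8, 3.8, 0.5],
    [3.8, 3.8, 0.5],
    [0.3, 5.3, 0],
    [0.3, 5.3, 0],
    [0.3, 5.3, 0],
    [0.3, 5.3, 0],
  ],
  rotation=[
    [0, 0, 4],
    [0, 0, 4],
    [0, 0, 4],
    [0, 0, 4],
    [0, 0, 4],
    [0, 0, 4],
    [0, 0, 4],
    [0, 0, 4],
    [0, 0, 4],
    [0, 0, 4],
    [0, 0, 4],
    [0, 0, 4],
  ],
  grip=[0, 0, 0, 0, 0, 0, 0, 0, 0, 0, 0, 0],
)

```text
t: 1.6
tcp_pos: [0.4606, -0.0646, 0.271]
tcp_rot: [[0.468, 0.884, -0.0], [0.884, -0.468, 0.0], [0.0, -0.0, -1.0]]
force: [0.5, -0.1, 0.2]
grip_width: -0.0
grip_force: 0.0
```

Emit:
step_arm(
  dp=[
    [0.4, 5.4, 0],
    [0.4, 5.4, 0],
    [0.4, 5.4, -1],
    [0.2, 5.4, -2],
    [0, 0, -2],
    [0, 0, -2],
    [0, 0, -2],
    [0, 0, 0],
    [0, 0, 0],
  ],
  rotation=[
    [0, 0, 4],
    [0, 0, 4],
    [0, 0, 4],
    [0, 0, 4],
    [0, 0, 0],
    [0, 0, 0],
    [0, 0, 0],
    [0, 0, 0],
    [0, 0, 0],
  ],
  grip=[0, 0, 0, 0, 0, 0, 0, 0, 0],
)

```text
t: 2.72
tcp_pos: [0.4751, 0.1495, 0.182]
tcp_rot: [[0.209, 0.978, 0.001], [0.978, -0.209, -0.0], [0.0, 0.001, -1.0]]
force: [0.5, 0.1, -0.1]
grip_width: 0.0002
grip_force: 0.0
```

```bash
python3 - <<'E'
from h import *
s=ctrl.state(); print(s["tcp_pos"],s["joints"])
a=read_camera("scene")["img"][...,::-1][120:290,180:400]; b=read_camera("wrist")["img"][...,::-1]
cv2.imwrite("pics/s2.png",np.hstack([cv2.resize(a,(400,309)),cv2.resize(b,(400,309))]))
E
```

```text
[0.47510207 0.14952018 0.18197642] [ 4.17134852e-02 -2.14530517e-01 -3.00066557e-01  1.48452982e+00
 -7.35300752e-05  1.82291200e+00]
```

View pics/s2.png

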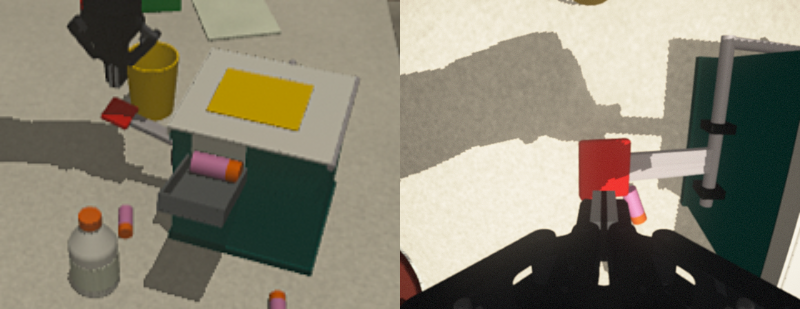

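The left half shows the closed fingertips (112,75) over the paddle (120,110). The right half shows them at (605,200), just at the paddle's edge in an oblique view. Pressing next.

Emit:
step_arm(
  dp=[
    [0, 0.1, -2],
    [0, 0, -1.5],
    [0, 0, -1],
    [0, 0, -1],
    [0, 0, -1],
    [0, 0, -1],
    [0, 0, -1],
    [0, 0, 0],
  ],
  rotation=[
    [0, 0, 0],
    [0, 0, 0],
    [0, 0, 0],
    [0, 0, 0],
    [0, 0, 0],
    [0, 0, 0],
    [0, 0, 0],
    [0, 0, 0],
  ],
  grip=[0, 0, 0, 0, 0, 0, 0, 0],
)

```text
t: 3.82
tcp_pos: [0.4745, 0.1509, 0.0959]
tcp_rot: [[0.208, 0.978, -0.001], [0.978, -0.208, 0.0], [0.0, -0.001, -1.0]]
force: [-4.3, 1.5, 7.6]
grip_width: -0.0004
grip_force: 3.5
```

Emit:
step_arm(
  dp=[
    [0, 0, -0.8],
    [0, 0, -0.6],
    [0, 0, -0.4],
    [0, 0, -0.2],
    [0, 0, 0],
    [0, 0, 0],
  ],
  rotation=[
    [0, 0, 0],
    [0, 0, 0],
    [0, 0, 0],
    [0, 0, 0],
    [0, 0, 0],
    [0, 0, 0],
  ],
  grip=[0, 0, 0, 0, 0, 0],
)

```text
t: 4.58
tcp_pos: [0.4765, 0.1506, 0.0786]
tcp_rot: [[0.209, 0.978, 0.004], [0.978, -0.209, -0.0], [0.0, 0.004, -1.0]]
force: [-2.0, -2.0, 15.2]
grip_width: 0.0002
grip_force: 7.6
```

```bash
python3 - <<'E'
from h import *
a=read_camera("scene")["img"][...,::-1][120:290,180:400]; b=read_camera("top")["img"][...,::-1][110:280,190:410]
cv2.imwrite("pics/s3.png",np.hstack([cv2.resize(a,(400,309)),cv2.resize(b,(400,309))]))
E
```

```text
(no output)
```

View pics/s3.png

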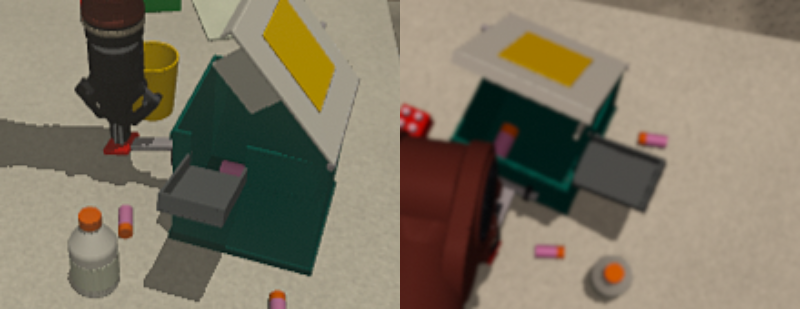

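The lid is up, and the vial is inside the bin at right-hand pixel (505,140). I'll hold a bit longer, then ease the lever up.

Emit:
step_arm(
  dp=[
    [0, 0, -0.1],
    [0, 0, 0],
    [0, 0, 0],
    [0, 0, 0],
    [0, 0, 0],
    [0, 0, 0],
    [0, 0, 0],
    [0, 0, 0],
    [0, 0, 0],
    [0, 0, 0],
  ],
  rotation=[
    [0, 0, 0],
    [0, 0, 0],
    [0, 0, 0],
    [0, 0, 0],
    [0, 0, 0],
    [0, 0, 0],
    [0, 0, 0],
    [0, 0, 0],
    [0, 0, 0],
    [0, 0, 0],
  ],
  grip=[0, 0, 0, 0, 0, 0, 0, 0, 0, 0],
)

```text
t: 5.92
tcp_pos: [0.4767, 0.1506, 0.0784]
tcp_rot: [[0.209, 0.978, 0.005], [0.978, -0.209, -0.001], [0.0, 0.005, -1.0]]
force: [-4.8, -1.8, 21.5]
grip_width: -0.0
grip_force: 11.3
```

```bash
python3 - <<'E'
from h import *
c=read_camera("top");P=pts(c);hsv=cv2.cvtColor(c["img"],cv2.COLOR_RGB2HSV)
m=(cv2.inRange(hsv,(22,120,100),(35,255,255))>0)&(P[...,2]>.2)
q=P[m]; x=(q[:,:2]-[.683,.103])@[.974,-.226]; print("lid angle",-np.arctan(np.polyfit(x,q[:,2],1)[0]))
m=(cv2.inRange(hsv,(125,40,40),(175,255,255))>0)&(c["depth"]>0); k,l,s,_=cv2.connectedComponentsWithStats(m.astype(np.uint8))
for i in range(1,k):
    if s[i,4]>15:
        d=np.median(P[l==i],0)-[.683,.103,0]; print(s[i],d[:2]@[.974,-.226],d[:2]@[.226,.974],d[2])
E
```

```text
lid angle 1.1462436140069792
[241 182  12  14 112] -0.041995335303137656 0.05056045585240062 0.0303058420500261
[326 184  11   7  70] 0.07403438399981181 -0.17926675430948935 0.01859636328932943
[ 24 202  40  22 756] -0.35387516168222494 0.5447413927352857 0.06014208182707768
[  0 236  17  24 351] -0.4795221548185189 0.5796210779930456 0.05987974013247717
[ 29 243  41  24 406] -0.44806848392576154 0.46282738405538454 0.060048400164108465
[264 245  12   7  79] -0.174223854574415 -0.0862730108250015 0.018920698354712127
```

The vial is on the bin floor at bin (-42, 51) mm, and the lever is against its stop. Releasing slowly.

Emit:
step_arm(
  dp=[
    [0, 0, 0.2],
    [0, 0, 0.2],
    [0, 0, 0.2],
    [0, 0, 0.2],
    [0, 0, 0.2],
    [0, 0, 0.2],
    [0, 0, 0.2],
    [0, 0, 0.2],
    [0, 0, 0.2],
    [0, 0, 0.2],
    [0, 0, 0.2],
    [0, 0, 0.2],
  ],
  rotation=[
    [0, 0, 0],
    [0, 0, 0],
    [0, 0, 0],
    [0, 0, 0],
    [0, 0, 0],
    [0, 0, 0],
    [0, 0, 0],
    [0, 0, 0],
    [0, 0, 0],
    [0, 0, 0],
    [0, 0, 0],
    [0, 0, 0],
  ],
  grip=[0, 0, 0, 0, 0, 0, 0, 0, 0, 0, 0, 0],
)

```text
t: 7.48
tcp_pos: [0.4744, 0.151, 0.0998]
tcp_rot: [[0.208, 0.978, -0.001], [0.978, -0.208, 0.0], [0.0, -0.001, -1.0]]
force: [-4.4, 1.5, 7.4]
grip_width: 0.0
grip_force: 3.4
```

Emit:
step_arm(
  dp=[
    [0, 0, 0.2],
    [0, 0, 0.2],
    [0, 0, 0.2],
    [0, 0, 0.2],
    [0, 0, 0.2],
    [0, 0, 0.2],
    [0, 0, 0.2],
    [0, 0, 0.2],
    [0, 0, 0.2],
    [0, 0, 0.2],
    [0, 0, 0.2],
    [0, 0, 0.2],
  ],
  rotation=[
    [0, 0, 0],
    [0, 0, 0],
    [0, 0, 0],
    [0, 0, 0],
    [0, 0, 0],
    [0, 0, 0],
    [0, 0, 0],
    [0, 0, 0],
    [0, 0, 0],
    [0, 0, 0],
    [0, 0, 0],
    [0, 0, 0],
  ],
  grip=[0, 0, 0, 0, 0, 0, 0, 0, 0, 0, 0, 0],
)

```text
t: 8.98
tcp_pos: [0.4766, 0.1505, 0.1247]
tcp_rot: [[0.209, 0.978, 0.004], [0.978, -0.209, -0.0], [0.0, 0.004, -1.0]]
force: [5.1, -1.4, 4.1]
grip_width: 0.0005
grip_force: 2.8
```

Emit:
step_arm(
  dp=[
    [0, 0, 0.2],
    [0, 0, 0.2],
    [0, 0, 0.2],
    [0, 0, 0.2],
    [0, 0, 0.2],
    [0, 0, 0.2],
    [0, 0, 0.2],
    [0, 0, 0.2],
    [0, 0, 0.2],
    [0, 0, 0.2],
    [0, 0, 0.2],
    [0, 0, 0.2],
  ],
  rotation=[
    [0, 0, 0],
    [0, 0, 0],
    [0, 0, 0],
    [0, 0, 0],
    [0, 0, 0],
    [0, 0, 0],
    [0, 0, 0],
    [0, 0, 0],
    [0, 0, 0],
    [0, 0, 0],
    [0, 0, 0],
    [0, 0, 0],
  ],
  grip=[0, 0, 0, 0, 0, 0, 0, 0, 0, 0, 0, 0],
)

```text
t: 10.48
tcp_pos: [0.4748, 0.1507, 0.1474]
tcp_rot: [[0.208, 0.978, -0.0], [0.978, -0.208, -0.0], [-0.0, -0.0, -1.0]]
force: [-0.7, 0.2, -0.2]
grip_width: 0.0001
grip_force: 0.0
```

Clear of the lever; now lifting away and checking.

Emit:
step_arm(
  dp=[
    [0, 0, 2],
    [0, 0, 4],
    [0, -3, 4],
    [0, -5, 2],
    [0, -5, 0],
    [0, -5, 0],
    [0, -5, 0],
    [0, 0, 0],
    [0, 0, 0],
    [0, 0, 0],
  ],
  rotation=[
    [0, 0, 0],
    [0, 0, 0],
    [0, 0, 0],
    [0, 0, 0],
    [0, 0, 0],
    [0, 0, 0],
    [0, 0, 0],
    [0, 0, 0],
    [0, 0, 0],
    [0, 0, 0],
  ],
  grip=[0, 0, 0, 0, 0, 0, 0, 0, 0, 0],
)

```text
t: 11.72
tcp_pos: [0.475, -0.0783, 0.2679]
tcp_rot: [[0.207, 0.978, 0.001], [0.978, -0.207, -0.0], [0.0, 0.001, -1.0]]
force: [0.0, 0.4, 0.7]
grip_width: 0.0002
grip_force: 0.0
```

```bash
python3 - <<'E'
from h import *
for n in("scene","top"):
    c=read_camera(n);P=pts(c);hsv=cv2.cvtColor(c["img"],cv2.COLOR_RGB2HSV)
    m=(cv2.inRange(hsv,(22,120,100),(35,255,255))>0)&(P[...,2]>.17)
    q=P[m]; print(n,"panel z",np.percentile(q[:,2],[3,50,97]))
    m=(cv2.inRange(hsv,(0,150,80),(8,255,255))>0)&(np.linalg.norm(P[...,:2]-[.477,.151],axis=2)<.04); print("pad",P[m].mean(0) if m.any() else None)
    cv2.imwrite(f"pics/f_{n}.png",c["img"][...,::-1])
E
```

```text
scene panel z [0.2097362  0.21171761 0.21378209]
pad [0.48194177 0.14542512 0.13289007]
top panel z [0.20774616 0.21093462 0.21439002]
pad [0.47519441 0.15199542 0.13064557]
```

View pics/f_scene.png

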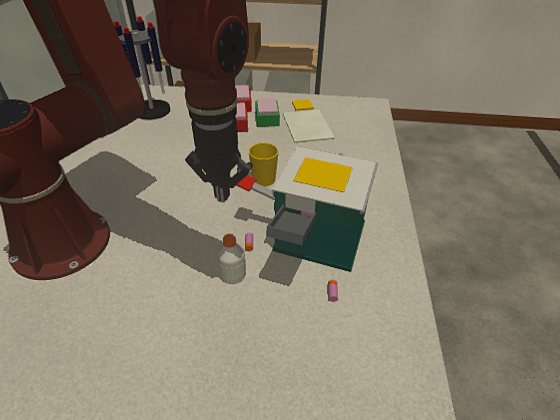

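The lid is closed (yellow panel at 323,174; heights as at the start). The chute at (290,225) is empty, the bottle at (231,260) and the beaker at (263,163) have not moved, and the gripper is clear at (222,190).

```bash
python3 -c "
from station import close_job
print(close_job())"
```

```text
the job is handed in; nothing more can be done
None
```

The job is handed in, though the judge returned no verdict: the vial is on the bin floor, the lid was eased shut over about 4 s, the lever is back up, and the arm is clear with the bottle and beaker where they stood (the rack was not re-checked).

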